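# Turn the coasters over on to the shelf and stand the jars on them

## Task

The coasters on the worktop lie face down before the low white shelf: turn every one over by tipping it up against the shelf's front edge (tip it, do not carry it through the air), so that it ends lying face up and wholly on the shelf, not jutting over the front edge. Then stand one jar upright on each coaster, inside its raised bead, holding the thin acrylic jars lightly; a jar left over just stays standing, and nothing else on the shelf or worktop is to be disturbed.

Things in the scene. Friction and masses are not known exactly. Their poses are not given: they have to be found in the camera images.
- coaster0: cobalt square coaster, slab 92 x 92 x 6 mm, flat cork back, 130 g, maybe absent. On the face a raised square bead 6 mm high, 78 mm outside, 70 inside (12 mm thick in all). Origin: centre, level with the bead's crest; x, y along the sides; z out of the cork back: up when face down (start: origin at worktop height, slab 6 to 12 mm above it), down when face up (origin 12 mm, slab top 6 mm above its support).
- coaster1: cobalt square coaster, slab 92 x 92 x 6 mm, flat cork back, 130 g, maybe absent. On the face a raised square bead 6 mm high, 78 mm outside, 70 inside (12 mm thick in all). Origin: centre, level with the bead's crest; x, y along the sides; z out of the cork back: up when face down (start: origin at worktop height, slab 6 to 12 mm above it), down when face up (origin 12 mm, slab top 6 mm above its support).
- coaster2: cobalt square coaster, slab 92 x 92 x 6 mm, flat cork back, 130 g, maybe absent. On the face a raised square bead 6 mm high, 78 mm outside, 70 inside (12 mm thick in all). Origin: centre, level with the bead's crest; x, y along the sides; z out of the cork back: up when face down (start: origin at worktop height, slab 6 to 12 mm above it), down when face up (origin 12 mm, slab top 6 mm above its support).
- jar0: squat thin acrylic jar with aluminium lid, a plain closed cylinder 54 mm across, 64 mm tall, about 130 g, standing; it cracks if gripped with over 45 N per finger (90 N for both). Origin: centre of its underside, z up its axis. All jars are alike.
- jar1: squat thin acrylic jar with aluminium lid, a plain closed cylinder 54 mm across, 64 mm tall, about 130 g, standing; it cracks if gripped with over 45 N per finger (90 N for both). Origin: centre of its underside, z up its axis. All jars are alike.
- jar2: squat thin acrylic jar with aluminium lid, a plain closed cylinder 54 mm across, 64 mm tall, about 130 g, standing; it cracks if gripped with over 45 N per finger (90 N for both). Origin: centre of its underside, z up its axis. All jars are alike.
- shelf_edge (a point): middle of the top front edge of the fixed white shelf board, 18 mm thick, flat on the worktop (its front face, a slippery aluminium strip, is an 18 mm high wall), 860 mm wide along y, 240 deep. Site x points inward from the edge, y along it, z up. The rearmost 12 mm is a 50 mm high lip with a placemat roll. Bystanders stand at least 70 mm (at the ends) or 120 mm (middle) behind the edge.
- dish: cobalt ceramic bowl 120 mm across, 45 mm high, at the +y end of the shelf; leave alone (origin: centre of its underside)
- sieve: stainless sieve 110 mm across, 45 mm high, its handle 100 mm long, at the -y end of the shelf; leave alone (origin: centre of its underside)
- spatula: yellow plastic spatula 240 mm long lying along the back of the shelf; leave alone
- acrylic_box: round clear acrylic box with hinged lid, 80 mm across, 35 mm high, on the worktop to the robot's right; leave alone (origin: centre of its underside)
- mug: white mug 76 mm across, 90 mm high, on the worktop to the robot's right; leave alone (origin: centre of its underside)
- bottle: amber glass bottle 56 mm across, 170 mm high, at the back of the shelf; leave alone (origin: centre of its underside)
- can: can 66 mm across, 100 mm high, on the worktop to the robot's left; leave alone (origin: centre of its underside)
Things that resemble listed ones, but are neither listed nor needed, are in the scene too. Leave any green look-alike of the jar0 alone.

How it is judged:
At the end, for the whole second after the job is handed in: Every coaster present lies flat and face up on the shelf (within 0.1 rad) with its centre at least 42 mm behind the shelf's front edge, and carries a jar standing inside its bead with axes within 13 mm; all jars stand upright (within 0.08 rad) and all is at rest (angle between each of coaster0, coaster1, coaster2's own z axis and vertical above 3.04 rad and height (world z) of coaster0 between 0.026 and 0.034 m and x of each of coaster0, coaster1, coaster2 in the frame of shelf_edge above 0.042 m and linear speed of each of coaster0, coaster1, coaster2, jar0, jar1, jar2 below 0.02 m/s and ((horizontal distance between jar0 and coaster0 below 0.013 m and height (world z) of jar0 between 0.021 and 0.0265 m) or (horizontal distance between jar1 and coaster0 below 0.013 m and height (world z) of jar1 between 0.021 and 0.0265 m) or (horizontal distance between jar2 and coaster0 below 0.013 m and height (world z) of jar2 between 0.021 and 0.0265 m)) and height (world z) of coaster1 between 0.026 and 0.034 m and ((horizontal distance between jar0 and coaster1 below 0.013 m and height (world z) of jar0 between 0.021 and 0.0265 m) or (horizontal distance between jar1 and coaster1 below 0.013 m and height (world z) of jar1 between 0.021 and 0.0265 m) or (horizontal distance between jar2 and coaster1 below 0.013 m and height (world z) of jar2 between 0.021 and 0.0265 m)) and height (world z) of coaster2 between 0.026 and 0.034 m and ((horizontal distance between jar0 and coaster2 below 0.013 m and height (world z) of jar0 between 0.021 and 0.0265 m) or (horizontal distance between jar1 and coaster2 below 0.013 m and height (world z) of jar1 between 0.021 and 0.0265 m) or (horizontal distance between jar2 and coaster2 below 0.013 m and height (world z) of jar2 between 0.021 and 0.0265 m)) and angle between each of jar0, jar1, jar2's own z axis and vertical below 0.08 rad); the robot touches nothing.
It fails at once if a coaster is carried through the air (its centre more than 110 mm above the worktop) (height (world z) of any of coaster0, coaster1, coaster2 above 0.11 m).
It fails at once if the fingers press on a jar with more than 90 N in all (contact force between the fingers and jar0 above 90 N or contact force between the fingers and jar1 above 90 N or contact force between the fingers and jar2 above 90 N).
It fails at once if a bystander is moved by more than 30 mm (distance of any of dish, sieve, spatula, acrylic_box, mug, bottle, can from where it was at the start of the episode above 0.03 m).
Of coaster0, coaster1, coaster2 only 2 to 3 are there at a start; the rules pass over those that are not, and their reading is None.
At some moment in a run one of jar0, jar1, jar2 may be knocked a few centimetres aside while the robot is not near it.
It also fails if it takes over 210 s, if anything falls off the work surface, if the arm or the gripper's body presses on something with over 40 N, if the wrist force passes 120 N, or if a joint passes its speed limit or range.

## Robot

A 7-joint arm with a two-finger parallel gripper is mounted at the origin on the work surface. World frame = base frame: x ahead of the robot, y to its left, z up, the work surface at z = 0. Lengths are in m, angles in rad, forces in N, time in s.
With the tool pointing down it reaches from about 0.425 to 1.025 m from the base axis. Payload 9.4 kg.
Tool frame: the origin (TCP) lies midway between the tips of the shut fingers; the grasp point (between the pads) lies 19 mm behind it; x points along the fingers, y is the direction in which the jaws open and shut, and the axes are right-handed (so a half turn about x gives the same grasp; the last joint's range is limited). The gripper opens to 93 mm and grips with 3 to 60 N. Pads are 15 mm wide; open, the fingers measure 128 mm over their backs; the gripper's body (75 mm by 188 mm) begins 65 mm behind the grasp point.
Start: joints at [-1.317, 0.599, -0.003, 1.599, 0.002, 0.943, -0.08], TCP at [0.235, 0.686, 0.219] pointing down, gripper open.
Joint ranges: [-2.57, 2.57], [-0.35, 1.97], [-1.29, 1.29], [0.11, 2.56], [-1.05, 4.19], [0.11, 1.86], [-2.63, 2.63]. Speed limits (rad/s): [2.22, 2.22, 3.01, 3.01, 3.14, 3.14, 3.14].

## Interface

Orientations are given as a unit quaternion [x, y, z, w].
In Python, from workcell import sense, read_camera, camera_info, hand_in gives the robot as it stands.
- The arm moves only by the tool apply_moves, never from a script. Its argument "rows" is a list of rows, each a list of 3 entries, a list of its own where there are three numbers: the finger opening in mm, from 0 to 93, then the shift along the world's x, y, z in mm, then the turn about the world's z in degrees. In form: [[gripper, [tx, ty, tz], twist], ...]. A call has 1 to 12 rows; each row is the pose to reach, as a shift and turn from the pose measured when the call began; what a row does not reach only later rows make up. A row lasts 1/10 s, in which the tool goes at most 50 mm and 8.59 degrees, less where a joint would pass 70% of its speed; a pose out of reach is approached as far as the arm can. A call with a gripper value outside its range is refused whole. The fingers move at their own pace and stop on an object; the grip force is fixed at half the most. Time passes only in rows, so rows that repeat a pose let the fingers close. It gives the time, the measured TCP pose, the force and the opening at its end, in the units of the state.
- sense(): the state, without advancing time (a new reading comes with each control period).
- read_camera(name): name is "scene" or "top" or "wrist"; returns the picture (480x640x3 uint8, red, green, blue); there is no depth.
- camera_info(name): a dict with "fx", "fy", "cx", "cy" (pixels), "eye" and "rotation" of the camera in the world; the wrist camera has in their place "mount" (4x4, takes a point from camera to tool coordinates, whose origin is the TCP and whose axes are the tool frame's). Camera axes: x right, y down, z forward; pixel columns grow to the right and rows downward; lengths in m; the calibration is good to about 2 mm. A picture is of the moment at which its call begins: read the wrist's pose just before it. camera_info takes no time and is no camera call.
- hand_in(): hands the job in, once; it reports no verdict.
The state is a dict: "clock": time; "qpos": joint angles; "joint_vel": joint speeds; "joint_torque": joint torques, N m; "ee_pos": TCP position; "orientation": TCP orientation; "ft_force": force on the tool from outside, world axes, zero at the start; "wrist_torque": the same for the moment, N m; "opening": opening from 0.0 (shut) to 1.0 (fully open).
Only numpy, scipy, OpenCV 4.12 (cv2) and the standard library are available. Lean on these libraries where they do the work, as an engineer would, in place of code of your own. Each camera call takes 0.05 s, during which the arm holds its last target. There are 200 camera calls.

## Working session

There is one attempt and no reset: what is moved stays moved. The work goes in short steps, Python scripts to look and compute and a tool call to move; the robot and the scene stay as the last step left them, time stands still between calls to the robot, and variables do not carry over. Pictures are saved under pics/ and viewed, about 12 in all and at most 16, crops included, and the job is handed in when it is done.

Besides the shell and the picture viewer there is one more tool, called after "Call:" by a JSON object that holds its "op" and its "data", one argument or row to a line. apply_moves: Moves the arm, as the interface text tells. Its arguments: {"type":"object","properties":{"rows":{"type":"array","items":{"type":"array"}}},"required":["rows"]}

```bash
ls; mkdir -p pics
python3 - <<'E'
from workcell import *
import cv2
s=sense();print(s)
for n in("scene","top","wrist"):
    i=camera_info(n);print(n,i)
    cv2.imwrite(f"pics/a_{n}.png",read_camera(n)[:,:,::-1])
E
```

```text
pics
{'clock': 0.0, 'qpos': array([-1.31668276,  0.60015934, -0.00253217,  1.6001276 ,  0.00180926,
        0.942853  , -0.07979652]), 'joint_vel': array([ 1.83075239e-04, -6.95757988e-05, -8.84284922e-04,  1.46220756e-03,
        6.00930586e-05,  4.09089611e-04,  3.66123630e-04]), 'joint_torque': array([ 2.33439823e-04, -7.65081096e+01,  1.49705697e+00, -2.52330261e+01,
       -5.25071996e-02,  1.71197945e-02,  1.48860254e-04]), 'ee_pos': array([0.23535984, 0.68523018, 0.21773621]), 'orientation': array([ 0.11586206,  0.69749428, -0.11695253,  0.6974237 ]), 'ft_force': array([-0.61239659, -0.14962941, -0.93192521]), 'wrist_torque': array([-0.0286623 ,  0.013591  , -0.00574969]), 'opening': 0.9957803293306775}
scene {'fx': 518.1589442665511, 'fy': 518.1589442665511, 'cx': 316.9268013591596, 'cy': 241.70996943008527, 'eye': array([ 1.46833454, -0.23254945,  1.17682859]), 'rotation': array([ 0.72788173,  0.59029081, -0.21287784, -0.27645611])}
top {'fx': 496.3966722264389, 'fy': 496.3966722264389, 'cx': 319.9219457923947, 'cy': 237.71587204392983, 'eye': array([0.38542682, 0.00205874, 1.32356315]), 'rotation': array([ 0.70675619, -0.70559636,  0.03875881, -0.03357402])}
wrist {'fx': 404.7662029792853, 'fy': 404.7662029792853, 'cx': 318.2052231896047, 'cy': 234.87310790976431, 'mount': array([[-1.04144953e-03, -2.89862555e-01,  9.57067717e-01,
        -1.66845960e-01],
       [ 9.99999394e-01, -6.43236302e-04,  8.93352441e-04,
        -2.96346749e-04],
       [ 3.56671277e-04,  9.57068067e-01,  2.89863050e-01,
        -8.05953090e-02],
       [ 0.00000000e+00,  0.00000000e+00,  0.00000000e+00,
         1.00000000e+00]])}
```

View pics/a_top.png

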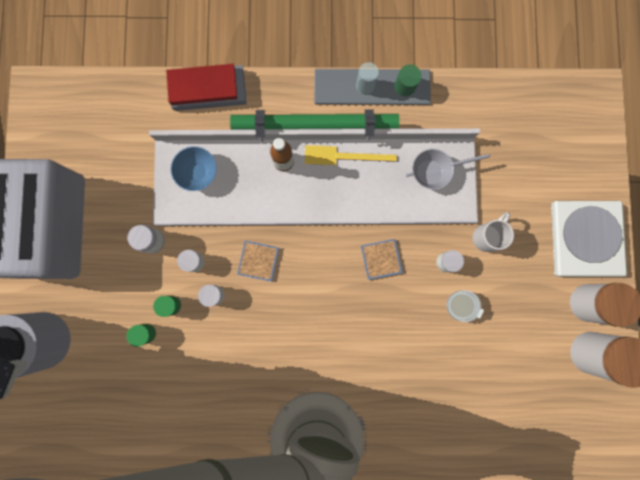

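View pics/a_scene.png

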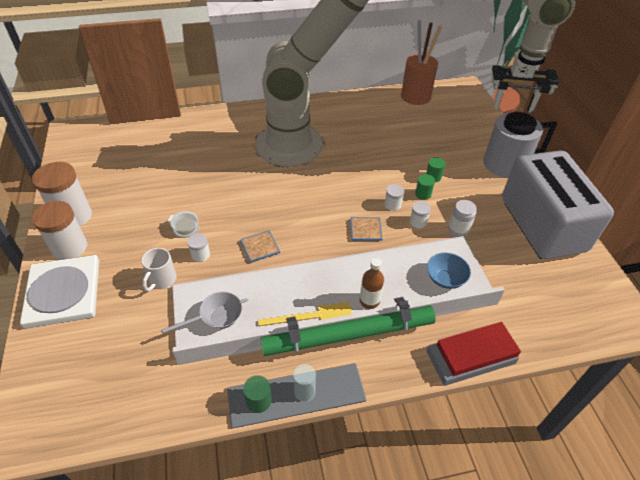

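Seen: two cobalt coasters (cork up) at top-view (259,260) and (382,259). The jars are probably the white ones at (190,261), (210,296) and (450,261). The larger white cylinder at (146,238) is the can, and the green ones at (166,306) and (140,335) are look-alikes to leave alone. A clear box is at (465,306) and the mug at (494,236). Next I measure and confirm with a crop.

```bash
cat > h.py <<'E'
import numpy as np, cv2
from scipy.spatial.transform import Rotation as R
from workcell import *
def cam(n,s=None):
    i=camera_info(n)
    if n=="wrist":
        s=s or sense(); T=np.eye(4);T[:3,:3]=R.from_quat(s['orientation']).as_matrix();T[:3,3]=s['ee_pos']
        M=T@i['mount'];return i,M[:3,3],M[:3,:3]
    return i,np.array(i['eye']),R.from_quat(i['rotation']).as_matrix()
def ray(n,px,z,c=None):
    i,e,r=c or cam(n); px=np.atleast_2d(px).astype(float)
    d=np.c_[(px[:,0]-i['cx'])/i['fx'],(px[:,1]-i['cy'])/i['fy'],np.ones(len(px))]@r.T
    return e+d*((z-e[2])/d[:,2])[:,None]
def proj(n,P,c=None):
    i,e,r=c or cam(n); q=(np.atleast_2d(P)-e)@r
    return np.c_[q[:,0]/q[:,2]*i['fx']+i['cx'],q[:,1]/q[:,2]*i['fy']+i['cy']]
def state():
    s=sense();r=R.from_quat(s['orientation']).as_matrix()
    print('t',round(s['clock'],2),'tcp',(s['ee_pos']*1000).round(1),'tool x',r[:,0].round(3),'y',r[:,1].round(3),'z',r[:,2].round(3),'F',s['ft_force'].round(1),'op',round(s['opening']*93,1))
    return s
E
python3 - <<'E'
from h import *
state()
im=cv2.imread("pics/a_top.png"); hsv=cv2.cvtColor(im,cv2.COLOR_BGR2HSV)
c=cam("top")
# coasters: blue rim -> dark/blue; print colours
for p in [(259,260),(259,243),(240,260),(382,259)]: print(p,hsv[p[1],p[0]],im[p[1],p[0]])
print('jars/can', [ (p,(ray("top",p,.064,c)[0]*1000).round()) for p in [(189,259),(209,294),(451,259)]],(ray("top",(142,236),.1,c)[0]*1000).round())
# shelf edge scan
g=cv2.cvtColor(im,cv2.COLOR_BGR2GRAY)
for x in (170,220,320,430,470): print(x,g[212:236,x])
cr=cv2.resize(im[210:325,110:510],(800,230),interpolation=cv2.INTER_CUBIC)
cs=cv2.imread("pics/a_scene.png")[165:295,140:500]
cv2.imwrite("pics/crop.png",np.vstack([cr,cv2.resize(cs,(800,289),interpolation=cv2.INTER_CUBIC)]))
E
```

```text
t 0.15 tcp [235.4 685.4 218. ] tool x [-0.    -0.001 -1.   ] y [ 0.325  0.946 -0.001] z [ 0.946 -0.325  0.   ] F [ 0.2 -0.8 -0.2] op 93.2
(259, 260) [ 15 110 190] [108 149 190]
(259, 243) [  7  16 145] [136 138 145]
(240, 260) [  6  25 154] [139 142 154]
(382, 259) [ 15 112 189] [106 147 189]
jars/can [((189, 259), array([460., 325.,  64.])), ((209, 294), array([372., 272.,  64.])), ((451, 259), array([ 461., -341.,   64.]))] [514. 433. 100.]
170 [208 209 210 209 209 208 209 209 210 210 206 190 156 120 120 147 162 167
 169 161 133 107  98  95]
220 [210 210 209 210 210 209 209 209 209 208 200 180 139 117 137 157 164 168
 172 171 165 160 158 159]
320 [205 205 205 205 205 205 205 206 206 201 182 145 114 124 146 160 164 166
 168 171 171 169 166 161]
430 [210 209 209 208 209 209 209 209 203 186 153 117 113 138 155 158 157 154
 147 146 148 150 154 158]
470 [208 208 207 207 205 205 204 203 198 181 147 119 125 143 154 158 162 163
 165 167 169 168 166 162]
```

View pics/crop.png

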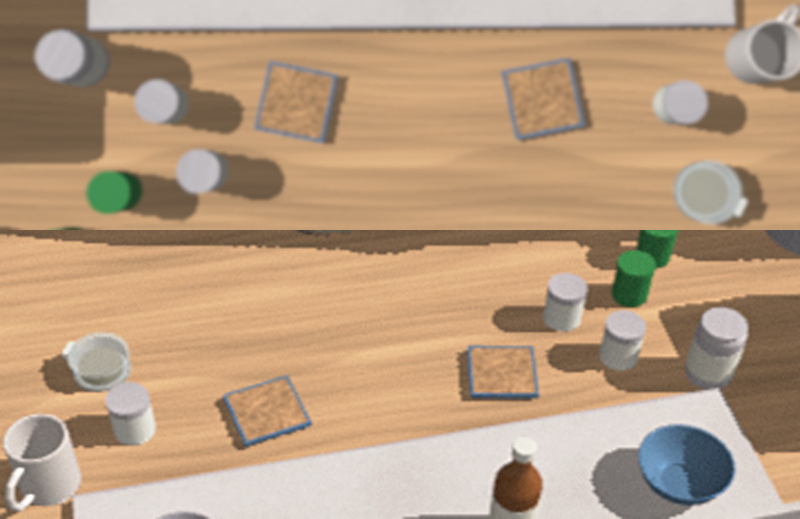

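Confirmed: two coasters and three aluminium-lidded jars. The can is wider and taller, and the green ones stay untouched. Next, precise coaster and edge geometry.

```bash
cat >> h.py <<'E'
def edge(im,c):
    g=cv2.cvtColor(im,cv2.COLOR_BGR2GRAY).astype(float);pts=[]
    for x in list(range(165,240,5))+list(range(290,360,5))+list(range(410,470,5)):
        col=g[205:240,x];k=np.where((col[:-1]>=178)&(col[1:]<178))[0]
        if len(k): k=k[0];pts.append((x,205+k+(col[k]-178)/(col[k]-col[k+1])))
    P=ray("top",pts,.018,c); f=np.polyfit(P[:,1],P[:,0],1); r=np.abs(P[:,0]-np.polyval(f,P[:,1])); k=r<.004
    return np.polyfit(P[k,1],P[k,0],1)
E
python3 - <<'E'
from h import *
im=cv2.imread("pics/a_top.png");c=cam("top")
f=edge(im,c);print("edge x=%.1f + %.4f*y"%(f[1]*1000,f[0]), "inward angle deg",np.degrees(np.arctan(-f[0])))
hsv=cv2.cvtColor(im,cv2.COLOR_BGR2HSV)
wood=((hsv[...,0]<25)&(hsv[...,1]>60)).astype(np.uint8)
# cork + rim: low-sat rim closed region
for (x,y) in [(259,260),(382,259)]:
    m=((hsv[...,1]<75)).astype(np.uint8); w=np.zeros_like(m); w[y-27:y+28,x-27:x+28]=1; m*=w
    cs,_=cv2.findContours(m,cv2.RETR_EXTERNAL,cv2.CHAIN_APPROX_NONE); ct=max(cs,key=cv2.contourArea)
    rc=cv2.minAreaRect(ct); b=ray("top",cv2.boxPoints(rc),.012,c)
    ctr=b.mean(0)*1000; e=b[1]-b[0]; e2=b[2]-b[1]
    print("coaster",rc,ctr.round(1),"sides",np.linalg.norm(e).round(4),np.linalg.norm(e2).round(4),"ang",np.degrees(np.arctan2(e[1],e[0])).round(1))
# bystanders approx
for n,p,z in [("bottle cap",(280,143),.17),("dish rim",(194,169),.045),("sieve rim",(435,169),.045),("spat tip L",(305,155),.02),("mug rim",(494,235),.09)]: print(n,(ray("top",p,z,c)[0]*1000).round())
E
```

```text
edge x=560.9 + -0.0102*y inward angle deg 0.5845313589454988
coaster ((257.8222961425781, 260.5942077636719), (37.28789520263672, 36.46385192871094), 11.888657569885254) [459.2 156.4  12. ] sides 0.0962 0.099 ang -10.9
coaster ((381.4792175292969, 258.900146484375), (36.71176528930664, 37.201255798339844), 78.2317123413086) [ 464.3 -170.5   12. ] sides 0.0992 0.0971 ang -78.1
bottle cap [730.  89. 170.]
dish rim [697. 323.  45.]
sieve rim [ 699. -310.   45.]
spat tip L [743.  33.  20.]
mug rim [ 520. -443.   90.]
```

Call:
{"op": "apply_moves", "data": {
  "rows": [
    [40,[15,-48,0],0],
    [40,[30,-96,0],0],
    [40,[46,-144,0],2],
    [40,[62,-192,0],4],
    [40,[78,-240,0],6],
    [40,[93,-288,0],8],
    [40,[108,-336,0],8],
    [40,[123,-384,0],8],
    [40,[138,-432,0],8],
    [40,[153,-480,0],8],
    [40,[163,-517,0],8],
    [40,[163,-517,-40],8]
  ]
}}

```text
clock: 1.35
ee_pos: [0.4017, 0.164, 0.1807]
orientation: [0.071, 0.701, -0.07, 0.706]
ft_force: [0.7, 1.2, -0.6]
opening: 0.435
```

Call:
{"op": "apply_moves", "data": {
  "rows": [
    [40,[0,0,0],0],
    [40,[0,0,0],0]
  ]
}}

```text
clock: 1.55
ee_pos: [0.4016, 0.1637, 0.1811]
orientation: [0.071, 0.702, -0.07, 0.706]
ft_force: [-0.6, -0.4, -0.1]
opening: 0.43
```

Run:
```python
from h import *
state()
```

```text
t 1.55 tcp [401.6 163.7 181.1] tool x [ 0.006  0.    -1.   ] y [0.198 0.98  0.001] z [ 0.98  -0.198  0.006] F [-0.6 -0.4 -0.1] op 40.0
```

Call:
{"op": "apply_moves", "data": {
  "rows": [
    [40,[-4,2,-40],0],
    [40,[-8,5,-80],0],
    [40,[-8,5,-120],0],
    [40,[-8,5,-145],0],
    [40,[-8,5,-145],0],
    [40,[-8,5,-145],0]
  ]
}}

```text
clock: 2.15
ee_pos: [0.3938, 0.1697, 0.0369]
orientation: [0.07, 0.702, -0.07, 0.706]
ft_force: [0.0, 0.2, 0.8]
opening: 0.427
```

Run:
```python
from h import *
s=state();im=read_camera("wrist");cv2.imwrite("pics/w1.png",im[:,:,::-1])
print(proj("wrist",s['ee_pos'],cam("wrist",s)))
```

```text
t 2.15 tcp [393.8 169.7  36.9] tool x [ 0.006  0.    -1.   ] y [0.197 0.98  0.001] z [ 0.98  -0.197  0.006] F [0.  0.2 0.8] op 39.7
[[318.60810758 298.51290546]]
```

View pics/w1.png

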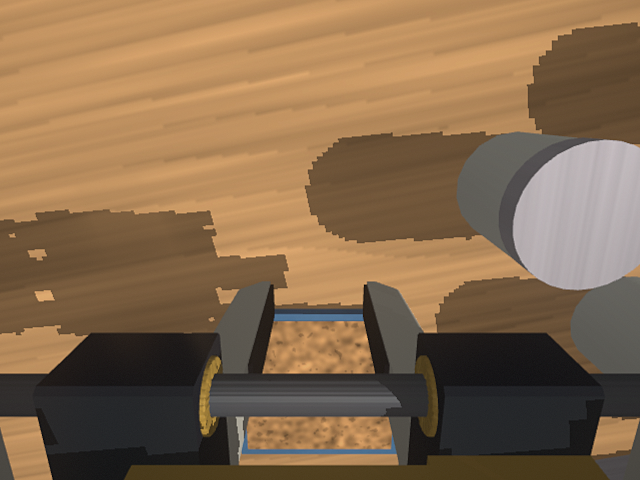

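The wrist view shows coaster A between the fingers, its rear edge at rows 313–315 (cols 275–363) and parallel to the jaw line. One jar is at the right (575,215).

Run:
```python
from h import *
s=sense();c=cam("wrist",s);P=ray("wrist",[(276,314),(362,314),(245,452),(395,453)],.012,c)*1000
r=R.from_quat(s['orientation']).as_matrix()
print(P.round(1)); print(((P/1000-s['ee_pos'])@r*1000).round(1))
# tipping path: rear lower/upper corner vs theta
for th in range(0,95,10):
    t=np.radians(th);pts=np.array([(0,6),(0,12),(-92,6),(-92,12),(-7,0),(-85,0)],float)
    q=np.c_[pts[:,0]*np.cos(t)+pts[:,1]*np.sin(t), -pts[:,0]*np.sin(t)+pts[:,1]*np.cos(t)]
    q[:,1]-=q[:,1].min(); lo=q[:,1]<=18; q[:,0]-=q[lo,0].max()
    # shelf corner: slab top line must stay left of (0,18)
    print(th,'rear low',q[2].round(1),'rear up',q[3].round(1),'centre z',q[[0,2]].mean(0).round(1))
```

```text
[[410.8 143.4  12. ]
 [419.8 187.9  12. ]
 [496.2 104.5  12. ]
 [514.9 191.8  12. ]]
[[ 25.5 -22.4  21.3]
 [ 25.6  23.   21.4]
 [ 26.1 -43.7 112.7]
 [ 26.3  45.6 113.8]]
0 rear low [-92.   6.] rear up [-92.  12.] centre z [-46.   6.]
10 rear low [-91.6  20.7] rear up [-90.6  26.6] centre z [-46.3  12.7]
20 rear low [-88.5  34.7] rear up [-86.5  40.3] centre z [-45.3  19. ]
30 rear low [-82.7  47.7] rear up [-79.7  52.9] centre z [-42.8  24.7]
40 rear low [-74.3  59.2] rear up [-70.5  63.8] centre z [-39.1  29.7]
50 rear low [-63.7  70.5] rear up [-59.1  74.3] centre z [-34.2  35.2]
60 rear low [-51.2  79.7] rear up [-46.   82.7] centre z [-28.2  39.8]
70 rear low [-37.1  86.5] rear up [-31.5  88.5] centre z [-21.4  43.2]
80 rear low [-21.9  90.6] rear up [-16.   91.6] centre z [-13.9  45.3]
90 rear low [-6. 92.] rear up [-0. 92.] centre z [-6. 46.]
```

Call:
{"op": "apply_moves", "data": {
  "rows": [
    [40,[0,0,-20],0],
    [40,[0,0,-33],0],
    [40,[0,0,-33],0],
    [40,[12,-2,-33],0],
    [40,[18,-4,-33],0],
    [40,[24,-6,-33],2],
    [40,[30,-8,-33],4],
    [40,[36,-10,-33],6],
    [40,[42,-12,-33],8],
    [40,[48,-15,-33],10],
    [40,[54,-18,-33],12],
    [40,[58,-20,-33],12]
  ]
}}

```text
clock: 3.4
ee_pos: [0.4535, 0.1491, 0.0058]
orientation: [-0.003, 0.704, 0.004, 0.71]
ft_force: [-1.8, -0.0, 0.9]
opening: 0.43
```

Call:
{"op": "apply_moves", "data": {
  "rows": [
    [40,[2,0,0],0],
    [40,[4,0,0],0],
    [40,[6,0,0],0],
    [40,[7,0,0],0],
    [40,[8,0,0],0]
  ]
}}

```text
clock: 3.9
ee_pos: [0.4561, 0.1484, 0.0062]
orientation: [-0.004, 0.706, 0.004, 0.708]
ft_force: [-20.4, 1.5, 16.2]
opening: 0.43
```

Run:
```python
from h import *
s=state();im=read_camera("wrist");t=read_camera("top")
cv2.imwrite("pics/w2.png",np.vstack([im[200:,:,::-1],cv2.resize(t[200:300,180:440,::-1],(640,246))]))
```

```text
t 3.9 tcp [456.1 148.4   6.2] tool x [ 0.002 -0.    -1.   ] y [-0.012  1.    -0.   ] z [1.    0.012 0.002] F [-20.4   1.5  16.2] op 40.0
```

View pics/w2.png

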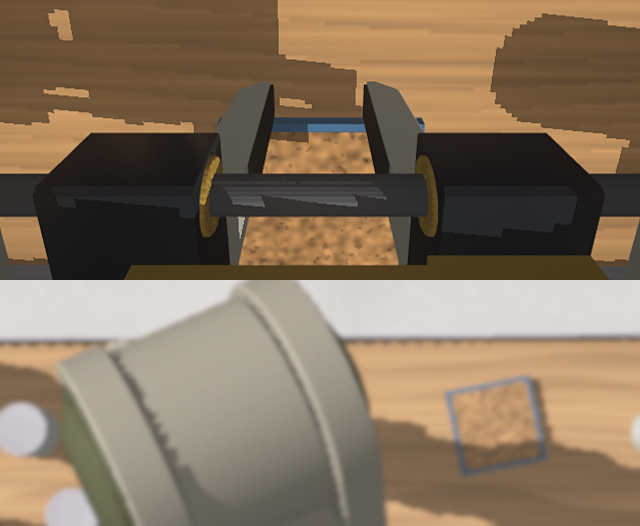

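Call:
{"op": "apply_moves", "data": {
  "rows": [
    [40,[-3,0,0],0],
    [40,[-3,0,-5],0],
    [40,[-3,0,-6],0],
    [40,[0,0,-6],0],
    [40,[3,0,-6],0],
    [40,[4,0,-6],0]
  ]
}}

```text
clock: 4.6
ee_pos: [0.4559, 0.1484, 0.0003]
orientation: [-0.005, 0.708, 0.004, 0.706]
ft_force: [-19.7, 2.9, 20.2]
opening: 0.428
```

Call:
{"op": "apply_moves", "data": {
  "rows": [
    [40,[3,0,3],0],
    [40,[3,0,7],0],
    [40,[3,0,11],0],
    [40,[4,0,15],0],
    [40,[5,0,19],0],
    [40,[6,0,23],0],
    [40,[7,0,27],0],
    [40,[8,0,30],0]
  ]
}}

```text
clock: 5.4
ee_pos: [0.4605, 0.1476, 0.0298]
orientation: [-0.006, 0.71, 0.004, 0.704]
ft_force: [-12.8, 0.2, 4.4]
opening: 0.43
```

Run:
```python
from h import *
s=state();im=read_camera("wrist");t=read_camera("scene")
print(proj("scene",s['ee_pos']))
cv2.imwrite("pics/w3.png",np.vstack([im[240:400,:,::-1],cv2.resize(t[180:280,280:440,::-1],(640,400),interpolation=cv2.INTER_CUBIC)]))
```

```text
t 5.4 tcp [460.5 147.6  29.8] tool x [-0.008 -0.004 -1.   ] y [-0.014  1.    -0.003] z [ 1.     0.014 -0.008] F [-12.8   0.2   4.4] op 40.0
[[362.70023553 223.64373879]]
```

View pics/w3.png

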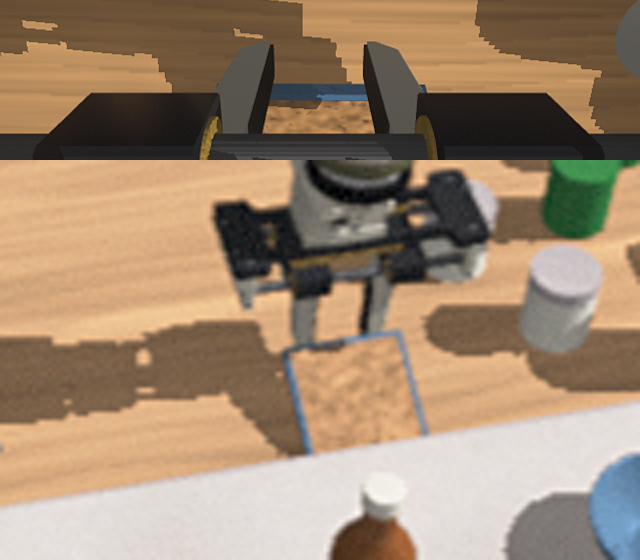

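The coaster is tilting with its front edge at the wall: the cork now faces the scene camera and the fingers still touch the rear edge. I continue along the arc.

Call:
{"op": "apply_moves", "data": {
  "rows": [
    [40,[4,0,4],0],
    [40,[6,0,8],0],
    [40,[9,0,13],0],
    [40,[11,0,17],0],
    [40,[14,0,21],0],
    [40,[17,0,25],0],
    [40,[20,0,28],0],
    [40,[24,0,32],0],
    [40,[28,0,36],0]
  ]
}}

```text
clock: 6.4
ee_pos: [0.489, 0.1475, 0.066]
orientation: [-0.006, 0.71, 0.004, 0.704]
ft_force: [-1.4, 0.6, 1.3]
opening: 0.427
```

Run:
```python
from h import *
s=state();im=read_camera("wrist");t=read_camera("scene")
print(proj("scene",s['ee_pos']))
cv2.imwrite("pics/w4.png",np.vstack([im[240:400,:,::-1],cv2.resize(t[180:280,280:440,::-1],(640,400),interpolation=cv2.INTER_CUBIC)]))
```

```text
t 6.4 tcp [489.  147.5  66. ] tool x [-0.008 -0.004 -1.   ] y [-0.014  1.    -0.004] z [ 1.     0.014 -0.008] F [-1.4  0.6  1.3] op 39.7
[[366.30740762 222.21259929]]
```

View pics/w4.png

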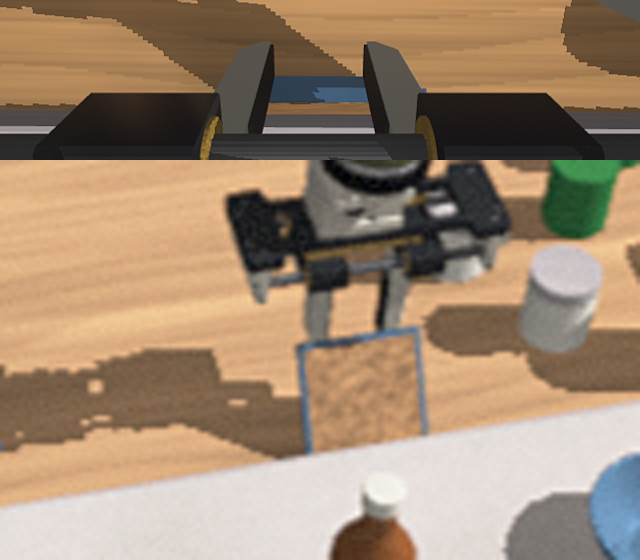

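Call:
{"op": "apply_moves", "data": {
  "rows": [
    [40,[6,0,4],0],
    [40,[11,0,6],0],
    [40,[16,0,8],0],
    [40,[21,0,9],0],
    [40,[26,0,9],0],
    [40,[31,0,8],0],
    [40,[36,0,7],0],
    [40,[41,0,6],0],
    [40,[46,0,5],0],
    [40,[50,0,4],0],
    [40,[54,0,2],0],
    [40,[58,0,0],0]
  ]
}}

```text
clock: 7.7
ee_pos: [0.548, 0.1476, 0.0661]
orientation: [-0.006, 0.71, 0.003, 0.705]
ft_force: [-0.5, 1.1, 0.3]
opening: 0.432
```

Call:
{"op": "apply_moves", "data": {
  "rows": [
    [40,[3,0,0],0],
    [40,[6,0,0],0],
    [40,[9,0,0],0],
    [40,[12,0,0],0],
    [40,[15,0,0],0],
    [40,[18,0,0],0],
    [40,[20,0,0],0],
    [40,[20,0,0],0]
  ]
}}

```text
clock: 8.5
ee_pos: [0.5683, 0.1476, 0.0661]
orientation: [-0.006, 0.709, 0.003, 0.705]
ft_force: [-0.8, 0.6, 0.4]
opening: 0.43
```

Run:
```python
from h import *
s=state();im=read_camera("wrist");t=read_camera("scene")
cv2.imwrite("pics/w5.png",np.vstack([im[240:400,:,::-1],cv2.resize(t[180:280,280:440,::-1],(640,400),interpolation=cv2.INTER_CUBIC)]))
```

```text
t 8.5 tcp [568.3 147.6  66.1] tool x [-0.007 -0.003 -1.   ] y [-0.013  1.    -0.003] z [ 1.     0.013 -0.007] F [-0.8  0.6  0.4] op 40.0
```

View pics/w5.png

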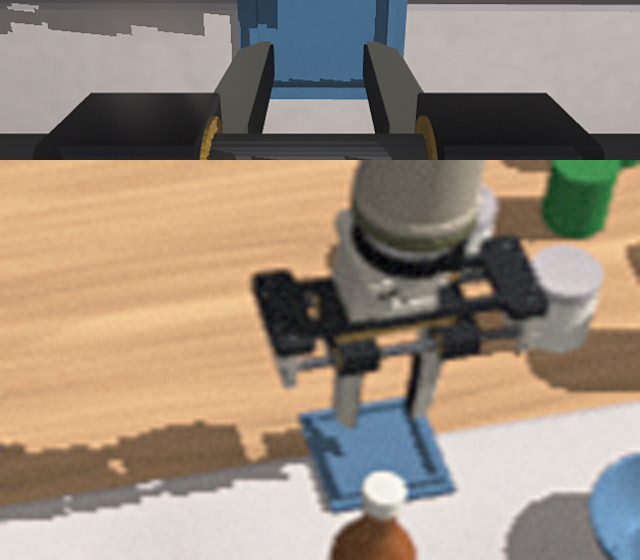

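Coaster A lies face up on the shelf, jutting a little over the front. Backing off, lowering behind it and pushing it fully on.

Call:
{"op": "apply_moves", "data": {
  "rows": [
    [40,[-30,0,0],0],
    [40,[-58,0,0],0],
    [40,[-58,0,-25],0],
    [40,[-58,0,-45],0],
    [40,[-58,0,-45],0],
    [40,[-50,0,-45],0],
    [40,[-43,0,-45],0],
    [40,[-36,0,-45],0],
    [40,[-29,0,-45],0],
    [40,[-23,0,-45],0],
    [40,[-17,0,-45],0],
    [40,[-11,0,-45],0]
  ]
}}

```text
clock: 9.8
ee_pos: [0.5574, 0.1475, 0.0212]
orientation: [-0.006, 0.71, 0.003, 0.705]
ft_force: [-0.5, 0.1, 1.1]
opening: 0.431
```

Run:
```python
from h import *
s=state();im=read_camera("wrist");cv2.imwrite("pics/w6.png",im[200:,:,::-1])
```

```text
t 9.8 tcp [557.4 147.5  21.2] tool x [-0.007 -0.003 -1.   ] y [-0.013  1.    -0.003] z [ 1.     0.013 -0.007] F [-0.5  0.1  1.1] op 40.1
```

View pics/w6.png

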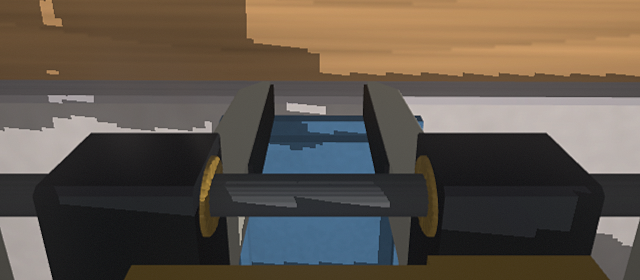

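Call:
{"op": "apply_moves", "data": {
  "rows": [
    [40,[-10,0,20],0],
    [40,[-15,0,60],0],
    [40,[-30,-45,90],0],
    [40,[-50,-90,90],2],
    [40,[-70,-135,90],4],
    [40,[-90,-180,90],6],
    [40,[-110,-225,90],8],
    [40,[-130,-270,90],11],
    [40,[-155,-310,90],11],
    [40,[-159,-332,70],11],
    [40,[-159,-332,30],11],
    [40,[-159,-332,15],11]
  ]
}}

```text
clock: 11.05
ee_pos: [0.3985, -0.1857, 0.0342]
orientation: [-0.072, 0.706, 0.07, 0.701]
ft_force: [0.6, 0.4, 1.3]
opening: 0.431
```

Run:
```python
from h import *
s=state();im=read_camera("wrist");t=read_camera("top")
cv2.imwrite("pics/w7.png",np.vstack([im[200:,:,::-1],cv2.resize(t[120:300,140:480,::-1],(640,339))])[:600])
```

```text
t 11.05 tcp [ 398.5 -185.7   34.2] tool x [-0.007 -0.003 -1.   ] y [-0.2    0.98  -0.002] z [ 0.98   0.2   -0.007] F [0.6 0.4 1.3] op 40.1
```

View pics/w7.png

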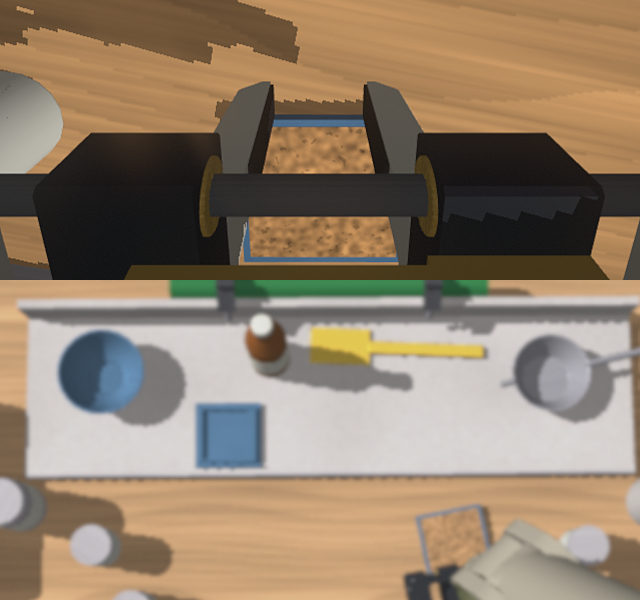

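Call:
{"op": "apply_moves", "data": {
  "rows": [
    [40,[0,0,-20],0],
    [40,[0,0,-33],0],
    [40,[0,0,-33],0],
    [40,[11,2,-33],0],
    [40,[17,4,-33],0],
    [40,[23,6,-33],-2],
    [40,[29,8,-33],-4],
    [40,[35,10,-33],-6],
    [40,[41,12,-33],-8],
    [40,[47,14,-33],-10],
    [40,[52,15,-33],-11],
    [40,[56,15,-33],-11]
  ]
}}

```text
clock: 12.35
ee_pos: [0.4554, -0.169, 0.0016]
orientation: [-0.005, 0.71, 0.004, 0.704]
ft_force: [-1.4, 0.9, 1.4]
opening: 0.427
```

Call:
{"op": "apply_moves", "data": {
  "rows": [
    [40,[2,0,-1],0],
    [40,[4,0,-1],0],
    [40,[6,0,-1],0],
    [40,[8,0,-1],0],
    [40,[9,0,-1],0]
  ]
}}

```text
clock: 12.85
ee_pos: [0.4589, -0.1691, 0.0004]
orientation: [-0.005, 0.713, 0.003, 0.701]
ft_force: [-16.2, 2.3, 16.2]
opening: 0.429
```

Call:
{"op": "apply_moves", "data": {
  "rows": [
    [40,[3,0,3],0],
    [40,[3,0,7],0],
    [40,[3,0,11],0],
    [40,[4,0,15],0],
    [40,[5,0,19],0],
    [40,[6,0,23],0],
    [40,[7,0,27],0],
    [40,[8,0,30],0]
  ]
}}

```text
clock: 13.65
ee_pos: [0.4634, -0.1694, 0.03]
orientation: [-0.005, 0.715, 0.003, 0.699]
ft_force: [-9.7, 0.4, 2.7]
opening: 0.427
```

Call:
{"op": "apply_moves", "data": {
  "rows": [
    [40,[4,0,4],0],
    [40,[6,0,8],0],
    [40,[9,0,13],0],
    [40,[11,0,17],0],
    [40,[14,0,21],0],
    [40,[17,0,25],0],
    [40,[20,0,28],0],
    [40,[24,0,32],0],
    [40,[28,0,36],0]
  ]
}}

```text
clock: 14.55
ee_pos: [0.4909, -0.1696, 0.0661]
orientation: [-0.005, 0.716, 0.003, 0.699]
ft_force: [-0.8, 1.3, 0.9]
opening: 0.428
```

Run:
```python
from h import *
s=state();im=read_camera("wrist");t=read_camera("scene")
cv2.imwrite("pics/w8.png",np.vstack([im[240:400,:,::-1],cv2.resize(t[180:280,180:340,::-1],(640,400),interpolation=cv2.INTER_CUBIC)]))
```

```text
t 14.55 tcp [ 490.9 -169.6   66.1] tool x [-0.024 -0.004 -1.   ] y [-0.012  1.    -0.004] z [ 1.     0.012 -0.024] F [-0.8  1.3  0.9] op 39.8
```

View pics/w8.png

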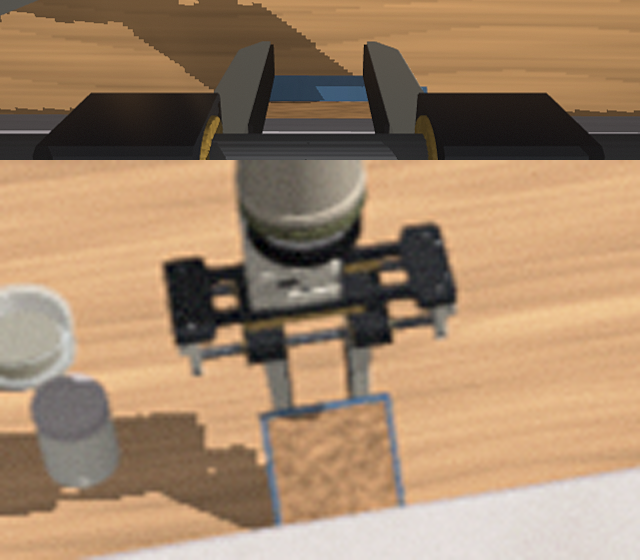

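Coaster B is tipped up at the wall in the same way as A, so I use the same continuation.

Call:
{"op": "apply_moves", "data": {
  "rows": [
    [40,[6,0,4],0],
    [40,[11,0,6],0],
    [40,[16,0,8],0],
    [40,[21,0,9],0],
    [40,[26,0,9],0],
    [40,[31,0,8],0],
    [40,[36,0,7],0],
    [40,[41,0,6],0],
    [40,[46,0,5],0],
    [40,[50,0,4],0],
    [40,[55,0,2],0],
    [40,[59,0,0],0]
  ]
}}

```text
clock: 15.85
ee_pos: [0.5519, -0.1695, 0.0663]
orientation: [-0.005, 0.715, 0.003, 0.7]
ft_force: [0.6, 0.2, -0.8]
opening: 0.43
```

Call:
{"op": "apply_moves", "data": {
  "rows": [
    [40,[3,0,0],0],
    [40,[6,0,0],0],
    [40,[9,0,0],0],
    [40,[12,0,0],0],
    [40,[15,0,0],0],
    [40,[18,0,0],0],
    [40,[21,0,0],0],
    [40,[21,0,0],0]
  ]
}}

```text
clock: 16.65
ee_pos: [0.5734, -0.1695, 0.0663]
orientation: [-0.005, 0.714, 0.003, 0.7]
ft_force: [0.2, -0.0, -0.5]
opening: 0.433
```

Run:
```python
from h import *
s=state();t=read_camera("scene")
hs=cv2.cvtColor(t,cv2.COLOR_RGB2HSV);m=((hs[...,0]>100)&(hs[...,0]<125)&(hs[...,1]>90)).astype(np.uint8)
n,l,st,ce=cv2.connectedComponentsWithStats(m)
for k in range(1,n):
    if st[k][4]>80: print(st[k],ray("scene",ce[k],.026)[0].round(3))
```

```text
t 16.65 tcp [ 573.4 -169.5   66.3] tool x [-0.021 -0.003 -1.   ] y [-0.011  1.    -0.003] z [ 1.     0.011 -0.021] F [ 0.2 -0.  -0.5] op 40.3
[359 251  39  27 472] [0.615 0.157 0.026]
[ 428  253   42   35 1104] [0.677 0.337 0.026]
[249 257  35  30 726] [ 0.582 -0.167  0.026]
```

Call:
{"op": "apply_moves", "data": {
  "rows": [
    [40,[-30,0,0],0],
    [40,[-63,0,0],0],
    [40,[-63,0,-25],0],
    [40,[-63,0,-45],0],
    [40,[-63,0,-45],0],
    [40,[-54,0,-45],0],
    [40,[-46,0,-45],0],
    [40,[-38,0,-45],0],
    [40,[-31,0,-45],0],
    [40,[-24,0,-45],0],
    [40,[-18,0,-45],0],
    [40,[-12,0,-45],0]
  ]
}}

```text
clock: 17.9
ee_pos: [0.5615, -0.1695, 0.0213]
orientation: [-0.005, 0.715, 0.003, 0.7]
ft_force: [-1.3, -0.2, 1.6]
opening: 0.431
```

Call:
{"op": "apply_moves", "data": {
  "rows": [
    [40,[-10,0,0],0],
    [80,[-10,0,50],0],
    [80,[-10,0,100],0],
    [80,[-40,-40,140],0],
    [80,[-60,-80,160],0],
    [80,[-80,-120,160],0],
    [80,[-95,-160,160],0],
    [80,[-98,-170,160],0],
    [80,[-98,-170,160],0]
  ]
}}

```text
clock: 18.8
ee_pos: [0.4616, -0.3415, 0.1808]
orientation: [-0.004, 0.715, 0.001, 0.699]
ft_force: [-0.1, -0.1, -0.5]
opening: 0.862
```

Run:
```python
from h import *
s=state();t=read_camera("top")[:,:,::-1];w=read_camera("wrist")[:,:,::-1];c=cam("top")
cv2.imwrite("pics/t9.png",t);cv2.imwrite("pics/w9.png",w)
cv2.imwrite("pics/v9.png",np.vstack([cv2.resize(w,(480,360)),cv2.resize(t[120:320,100:500],(480,240))]))
hs=cv2.cvtColor(t,cv2.COLOR_BGR2HSV);m=((hs[...,0]>95)&(hs[...,0]<125)&(hs[...,1]>90)).astype(np.uint8)
n,l,st,ce=cv2.connectedComponentsWithStats(m);f=edge(t,c);print(f*1000)
for k in range(1,n):
    if st[k][4]>80:
        mm=(l==k).astype(np.uint8);ct=max(cv2.findContours(mm,0,1)[0],key=cv2.contourArea);r=cv2.minAreaRect(ct)
        P=ray("top",r[0],.026,c)[0]; print(st[k],(P*1000).round(1),r[2],r[1],'behind edge',((P[0]-np.polyval(f,P[1]))*1000).round(1))
```

```text
t 18.8 tcp [ 461.6 -341.5  180.8] tool x [-0.022 -0.004 -1.   ] y [-0.007  1.    -0.004] z [ 1.     0.007 -0.022] F [-0.1 -0.1 -0.5] op 80.1
[-10.17988818 560.67713282]
[ 172  148   44   42 1411] [703.2 329.2  26. ] 45.0 (41.01219177246094, 42.42640686035156) behind edge 145.8
[ 245  187   33   32 1026] [612.  148.6  26. ] 90.0 (31.0, 32.0) behind edge 52.8
[ 364  186   33   32 1026] [ 615.5 -166.5   26. ] 90.0 (31.0, 32.0) behind edge 53.1
```

View pics/v9.png

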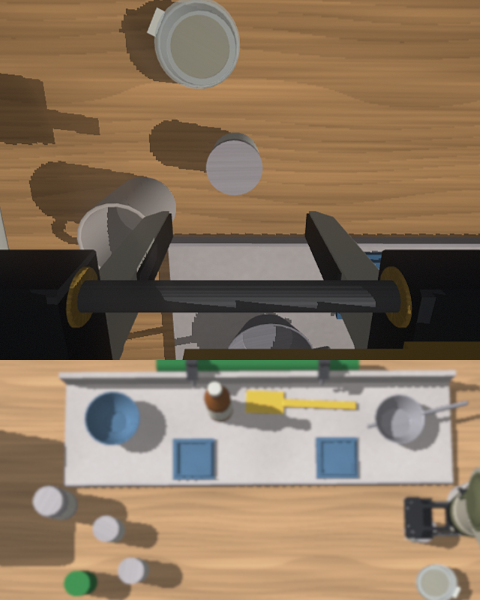

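Both coasters are face up, square to the edge, with centres 53 mm behind it. Jar2's lid is at about (312,223) in the wrist frame; I locate it from there.

```bash
cat >> h.py <<'E'
def lid(n,im,guess,c,z=.064,rad=70):
    hs=cv2.cvtColor(im,cv2.COLOR_BGR2HSV);m=((hs[...,1]<40)&(hs[...,2]>145)).astype(np.uint8)
    w=np.zeros_like(m);cv2.circle(w,tuple(int(v) for v in guess),rad,1,-1)
    k,l,st,ce=cv2.connectedComponentsWithStats(m*w);b=1+np.argmax(st[1:,4])
    ct=max(cv2.findContours((l==b).astype(np.uint8),0,1)[0],key=cv2.contourArea)
    P=ray(n,ct[:,0,:],z,c); 
    (x,y),r=cv2.minEnclosingCircle((P[:,:2]*1000).astype(np.float32))
    return np.array([x,y]).round(1),round(r,1)
E
python3 - <<'E'
from h import *
s=state();im=cv2.imread("pics/w9.png");c=cam("wrist",s)
print(lid("wrist",im,(312,223),c))
t=cv2.imread("pics/t9.png");ct=cam("top")
for p in [(189,259),(209,294)]: print(lid("top",t,p,ct,rad=16))
E
```

```text
t 18.9 tcp [ 463.6 -338.1  181.2] tool x [-0.021 -0.003 -1.   ] y [-0.012  1.    -0.003] z [ 1.     0.012 -0.021] F [ 0.7  0.1 -0.1] op 79.6
(array([ 471.2, -343.4]), 23.9)
(array([457.4, 327.9]), 27.9)
(array([368.4, 272.5]), 27.9)
```

Run:
```python
from h import *
s=state();c=cam("wrist",s);im=read_camera("wrist")[:,:,::-1].copy();state()
hs=cv2.cvtColor(im,cv2.COLOR_BGR2HSV)
print(hs[223,250:380:6].tolist()); print(hs[170:270:6,312].tolist())
print(lid("wrist",im,(312,223),c))
g=cv2.medianBlur(cv2.cvtColor(im,cv2.COLOR_BGR2GRAY),5)
h=cv2.HoughCircles(g[150:290,230:400],cv2.HOUGH_GRADIENT,1,100,param1=100,param2=15,minRadius=28,maxRadius=50)
print(h, ray("wrist",h[0][:,:2]+[230,150],.064,c)*1000 if h is not None else '')
```

```text
t 18.9 tcp [ 463.6 -338.1  181.2] tool x [-0.021 -0.003 -1.   ] y [-0.012  1.    -0.003] z [ 1.     0.012 -0.021] F [ 0.7  0.1 -0.1] op 79.6
t 18.95 tcp [ 464.1 -337.6  181.3] tool x [-0.021 -0.003 -1.   ] y [-0.014  1.    -0.003] z [ 1.     0.014 -0.021] F [ 0.1  0.8 -0.1] op 79.7
[[16, 122, 92], [16, 126, 93], [15, 122, 94], [15, 121, 95], [165, 10, 146], [171, 13, 142], [173, 16, 143], [175, 11, 141], [173, 14, 142], [176, 13, 141], [176, 13, 141], [176, 12, 143], [176, 13, 142], [0, 11, 142], [176, 14, 143], [171, 12, 143], [163, 13, 142], [15, 127, 154], [15, 127, 155], [15, 127, 157], [16, 130, 159], [16, 125, 159]]
[[15, 127, 154], [16, 47, 93], [19, 24, 86], [167, 12, 144], [176, 13, 141], [176, 13, 140], [170, 11, 142], [173, 14, 146], [174, 9, 145], [175, 11, 142], [170, 11, 144], [175, 11, 142], [176, 12, 148], [176, 14, 150], [171, 13, 142], [15, 135, 151], [15, 124, 156]]
(array([ 471.6, -344.2]), 23.2)
[[[80.5 70.5 38.4]]] [[ 455.72766935 -344.27339163   64.        ]]
```

```bash
sed -i 's/>145/>125/' h.py
python3 - <<'E'
from h import *
s=state();c=cam("wrist",s);im=read_camera("wrist")[:,:,::-1].copy()
print(lid("wrist",im,(312,223),c,rad=55))
im=cv2.imread("pics/a_top.png");print([lid("top",im,p,cam("top"),rad=16) for p in[(450,259),(189,259),(209,294)]])
E
```

```text
t 18.95 tcp [ 464.1 -337.6  181.3] tool x [-0.021 -0.003 -1.   ] y [-0.014  1.    -0.003] z [ 1.     0.014 -0.021] F [ 0.1  0.8 -0.1] op 79.7
(array([ 455.2, -343.7]), 29.6)
[(array([ 455.9, -338.1]), 34.2), (array([457.3, 327.2]), 28.6), (array([369., 272.]), 28.6)]
```

Call:
{"op": "apply_moves", "data": {
  "rows": [
    [80,[-8,-6,-40],0],
    [80,[-8,-6,-80],0],
    [80,[-8,-6,-115],0],
    [80,[-8,-6,-140],0],
    [80,[-8,-6,-161],0],
    [80,[-8,-6,-161],0],
    [60,[-8,-6,-161],0],
    [54,[-8,-6,-161],0],
    [45,[-8,-6,-161],0],
    [45,[-8,-6,-161],0],
    [45,[-8,-6,-161],0],
    [45,[-8,-6,-161],0]
  ]
}}

```text
clock: 20.2
ee_pos: [0.4567, -0.3438, 0.0213]
orientation: [-0.006, 0.714, 0.004, 0.7]
ft_force: [-0.8, -0.3, 6.7]
opening: 0.575
```

Call:
{"op": "apply_moves", "data": {
  "rows": [
    [45,[0,0,0],0],
    [45,[0,0,0],0],
    [45,[0,0,0],0]
  ]
}}

```text
clock: 20.5
ee_pos: [0.4566, -0.344, 0.0213]
orientation: [-0.006, 0.714, 0.004, 0.7]
ft_force: [0.4, 0.2, 1.4]
opening: 0.574
```

Call:
{"op": "apply_moves", "data": {
  "rows": [
    [45,[0,0,20],0],
    [45,[0,0,45],0],
    [45,[0,0,65],0],
    [45,[20,25,65],0],
    [45,[45,50,65],0],
    [45,[70,75,65],0],
    [45,[90,100,65],0],
    [45,[112,125,65],0],
    [45,[135,150,65],0],
    [45,[150,168,65],0],
    [45,[158,177,65],0],
    [45,[158,177,65],0]
  ]
}}

```text
clock: 21.7
ee_pos: [0.6152, -0.1654, 0.0862]
orientation: [-0.007, 0.714, 0.005, 0.7]
ft_force: [0.2, -0.7, -1.6]
opening: 0.578
```

Run:
```python
from h import *
s=state();c=cam("wrist",s);w=read_camera("wrist")[:,:,::-1];sc=read_camera("scene")[:,:,::-1]
cv2.imwrite("pics/v10.png",np.vstack([cv2.resize(w[200:],(600,262)),cv2.resize(sc[200:320,180:400],(600,327),interpolation=cv2.INTER_CUBIC)]))
```

```text
t 21.7 tcp [ 615.2 -165.4   86.2] tool x [-0.02  -0.003 -1.   ] y [-0.016  1.    -0.003] z [ 1.     0.016 -0.02 ] F [ 0.2 -0.7 -1.6] op 53.7
```

View pics/v10.png

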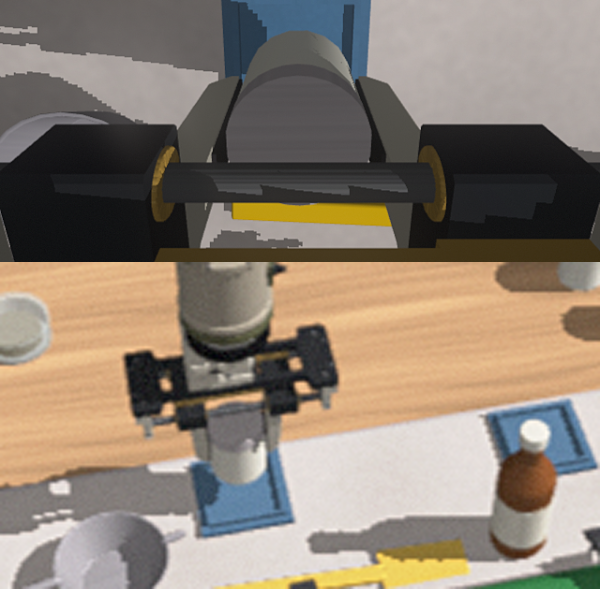

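The jar hangs centred over coaster B, and sieve, spatula and bottle are clear. Lowering.

Call:
{"op": "apply_moves", "data": {
  "rows": [
    [45,[0,-1,-15],0],
    [45,[0,-1,-28],0],
    [45,[0,-1,-36],0],
    [45,[0,-1,-39],0],
    [45,[0,-1,-41],0],
    [45,[0,-1,-41],0]
  ]
}}

```text
clock: 22.4
ee_pos: [0.6127, -0.1696, 0.0455]
orientation: [-0.007, 0.715, 0.002, 0.699]
ft_force: [-4.6, -1.3, 7.6]
opening: 0.575
```

Call:
{"op": "apply_moves", "data": {
  "rows": [
    [45,[0,0,0],0],
    [58,[0,0,0],0],
    [70,[0,0,0],0],
    [80,[0,0,0],0],
    [80,[0,0,0],0],
    [80,[0,0,20],0],
    [80,[0,0,60],0],
    [80,[0,0,100],0],
    [80,[0,0,120],0],
    [80,[0,0,120],0]
  ]
}}

```text
clock: 23.4
ee_pos: [0.6143, -0.1695, 0.1686]
orientation: [-0.007, 0.713, 0.002, 0.701]
ft_force: [0.7, 0.6, -1.1]
opening: 0.86
```

Run:
```python
from h import *
s=state();c=cam("wrist",s);w=read_camera("wrist")[:,:,::-1]
cv2.imwrite("pics/w11.png",w)
hs=cv2.cvtColor(w,cv2.COLOR_BGR2HSV)
m=((hs[...,0]>95)&(hs[...,0]<125)&(hs[...,1]>90)).astype(np.uint8)
ys,xs=np.where(m);print(xs.min(),xs.max(),ys.min(),ys.max())
print(proj("wrist",[[.6155,-.1665,.088],[.569,-.1665,.024]],c))
```

```text
t 23.4 tcp [ 614.3 -169.5  168.6] tool x [-0.018 -0.007 -1.   ] y [-0.013  1.    -0.007] z [ 1.     0.013 -0.018] F [ 0.7  0.6 -1.1] op 80.0
0 639 168 479
[[324.00325091 247.29580942]
 [324.35388326 164.07224427]]
```

View pics/w11.png

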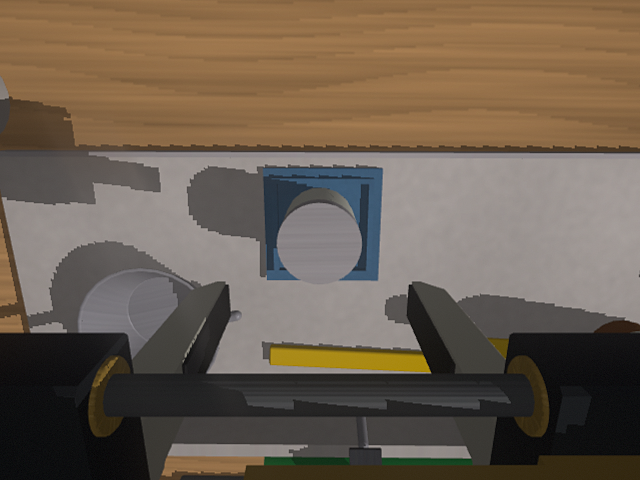

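Run:
```python
from h import *
s=sense();c=cam("wrist",s);w=cv2.imread("pics/w11.png")
print(lid("wrist",w,(320,240),c,z=.088,rad=50))
P=ray("wrist",[(264,168),(382,168),(379,280),(267,280)],.024,c)*1000;print(P.round(1),P.mean(0))
```

```text
(array([ 614.1, -169.3]), 29.5)
[[ 571.  -212.7   24. ]
 [ 569.9 -122.7   24. ]
 [ 661.4 -120.2   24. ]
 [ 662.7 -212.4   24. ]] [ 616.24930664 -167.00882396   24.        ]
```

Jar2 stands 3 mm from coaster B's centre. Next: jar0 near (457,327).

Call:
{"op": "apply_moves", "data": {
  "rows": [
    [80,[-13,43,15],0],
    [80,[-27,86,15],2],
    [80,[-40,129,15],4],
    [80,[-54,172,15],6],
    [80,[-68,215,15],8],
    [80,[-82,258,15],10],
    [80,[-95,301,15],12],
    [80,[-109,344,15],14],
    [80,[-122,387,15],16],
    [80,[-136,430,15],18],
    [80,[-150,473,15],20],
    [80,[-157,497,15],20]
  ]
}}

```text
clock: 24.65
ee_pos: [0.4539, 0.3306, 0.1805]
orientation: [-0.132, 0.703, 0.126, 0.688]
ft_force: [-0.6, 0.0, 0.1]
opening: 0.855
```

Call:
{"op": "apply_moves", "data": {
  "rows": [
    [80,[0,0,0],0],
    [80,[0,0,0],0],
    [80,[0,0,0],0]
  ]
}}

```text
clock: 24.95
ee_pos: [0.4542, 0.3289, 0.1795]
orientation: [-0.132, 0.703, 0.125, 0.687]
ft_force: [-0.3, -0.9, -0.2]
opening: 0.86
```

Run:
```python
from h import *
s=state();c=cam("wrist",s);w=read_camera("wrist")[:,:,::-1].copy();cv2.imwrite("pics/w12.png",w)
for p in [[.4573,.3275,.064],[.369,.272,.064],[.514,.433,.1]]:
    g=proj("wrist",p,c)[0];print(g.round(),lid("wrist",w,g,c,z=p[2],rad=52))
```

```text
t 24.95 tcp [454.2 328.9 179.5] tool x [-0.02  -0.014 -1.   ] y [-0.357  0.934 -0.006] z [ 0.934  0.357 -0.024] F [-0.3 -0.9 -0.2] op 80.0
[316. 235.] (array([456.9, 327.8]), 27.5)
[285.  86.] (array([368.7, 272.4]), 27.5)
[427. 374.] (array([508.7, 420. ]), 14.6)
```

View pics/w12.png

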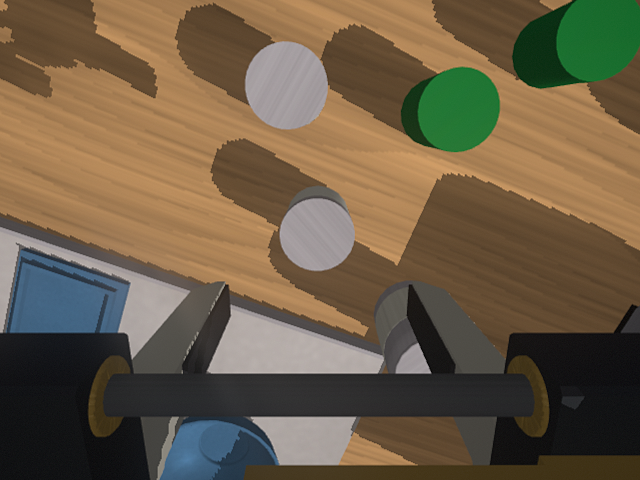

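Call:
{"op": "apply_moves", "data": {
  "rows": [
    [80,[3,-1,-40],0],
    [80,[3,-1,-80],0],
    [80,[3,-1,-115],0],
    [80,[3,-1,-140],0],
    [80,[3,-1,-157],0],
    [80,[3,-1,-157],0],
    [60,[3,-1,-157],0],
    [54,[3,-1,-157],0],
    [45,[3,-1,-157],0],
    [45,[3,-1,-157],0],
    [45,[3,-1,-157],0],
    [45,[3,-1,-157],0]
  ]
}}

```text
clock: 26.2
ee_pos: [0.458, 0.328, 0.0236]
orientation: [-0.132, 0.703, 0.125, 0.688]
ft_force: [-0.5, -1.3, 6.9]
opening: 0.577
```

Call:
{"op": "apply_moves", "data": {
  "rows": [
    [45,[0,0,0],0],
    [45,[0,0,0],0],
    [45,[0,0,25],0],
    [45,[0,0,65],0],
    [45,[0,0,65],0]
  ]
}}

```text
clock: 26.7
ee_pos: [0.4591, 0.3296, 0.0922]
orientation: [-0.131, 0.701, 0.125, 0.69]
ft_force: [-0.3, 0.3, -1.1]
opening: 0.576
```

Call:
{"op": "apply_moves", "data": {
  "rows": [
    [45,[20,-22,0],-2],
    [45,[40,-45,0],-5],
    [45,[60,-70,0],-8],
    [45,[80,-95,0],-11],
    [45,[100,-120,0],-14],
    [45,[120,-142,0],-17],
    [45,[140,-165,0],-20],
    [45,[153,-181,0],-20],
    [45,[153,-181,0],-20],
    [45,[153,-181,0],-20],
    [45,[153,-181,0],-20]
  ]
}}

```text
clock: 27.8
ee_pos: [0.6112, 0.1497, 0.0919]
orientation: [-0.007, 0.713, 0.005, 0.701]
ft_force: [0.1, 0.5, -0.4]
opening: 0.578
```

Run:
```python
from h import *
s=state();c=cam("wrist",s);w=read_camera("wrist")[:,:,::-1].copy();cv2.imwrite("pics/w13.png",w)
hs=cv2.cvtColor(w,cv2.COLOR_BGR2HSV);m=((hs[...,0]>95)&(hs[...,0]<125)&(hs[...,1]>90)&(hs[...,2]>50))
for r in range(150,290,10):
    x=np.where(m[r])[0]; 
    if len(x)>10: print(r,x.min(),x.max())
print(proj("wrist",[[.566,.1026,.024],[.566,.1946,.024]],c).round(1))
```

```text
t 27.8 tcp [611.2 149.7  91.9] tool x [-0.018 -0.004 -1.   ] y [-0.017  1.    -0.004] z [ 1.     0.017 -0.018] F [ 0.1  0.5 -0.4] op 53.8
190 241 396
200 242 395
210 242 395
220 242 394
230 243 394
240 243 393
250 244 392
260 244 392
270 245 391
280 245 391
[[239.5 176.6]
 [397.2 179.2]]
```

Call:
{"op": "apply_moves", "data": {
  "rows": [
    [45,[2,-1,-15],0],
    [45,[2,-1,-30],0],
    [45,[2,-1,-38],0],
    [45,[2,-1,-42],0],
    [45,[2,-1,-44],0],
    [45,[2,-1,-45],0],
    [45,[2,-1,-45],0]
  ]
}}

```text
clock: 28.55
ee_pos: [0.6127, 0.1489, 0.0477]
orientation: [-0.008, 0.713, 0.004, 0.701]
ft_force: [-3.3, -1.0, 4.8]
opening: 0.578
```

Call:
{"op": "apply_moves", "data": {
  "rows": [
    [45,[0,0,0],0],
    [58,[0,0,0],0],
    [70,[0,0,0],0],
    [80,[0,0,0],0],
    [80,[0,0,0],0],
    [80,[0,0,20],0],
    [80,[0,0,60],0],
    [80,[0,0,100],0],
    [80,[0,0,120],0],
    [80,[0,0,120],0],
    [80,[0,0,120],0]
  ]
}}

```text
clock: 29.65
ee_pos: [0.6127, 0.1485, 0.1675]
orientation: [-0.008, 0.713, 0.004, 0.701]
ft_force: [0.1, 0.4, -0.3]
opening: 0.854
```

Run:
```python
from h import *
s=state();c=cam("wrist",s);w=read_camera("wrist")[:,:,::-1].copy();cv2.imwrite("pics/w14.png",w)
g=proj("wrist",[.612,.149,.088],c)[0];print(g,lid("wrist",w,g,c,z=.088,rad=52))
hs=cv2.cvtColor(w,cv2.COLOR_BGR2HSV);m=((hs[...,0]>95)&(hs[...,0]<125)&(hs[...,1]>90)&(hs[...,2]>40)).astype(np.uint8)
n,l,st,ce=cv2.connectedComponentsWithStats(m)
for k in range(1,n):
    if st[k][4]>500: x,y,a,b,_=st[k];print(st[k],(ray("wrist",[(x,y),(x+a,y),(x,y+b),(x+a,y+b)],.024,c)*1000).round(1).tolist())
```

```text
t 29.65 tcp [612.7 148.5 167.5] tool x [-0.017 -0.005 -1.   ] y [-0.017  1.    -0.005] z [ 1.     0.017 -0.017] F [ 0.1  0.4 -0.3] op 79.5
[319.92121287 244.93243163] (array([616.2, 148.4]), 31.6)
[ 261  165  120  113 6370] [[568.8, 103.2, 24.0], [567.2, 194.8, 24.0], [661.4, 101.2, 24.0], [659.6, 200.3, 24.0]]
[ 472  271  155   87 8037] [[652.0, 274.5, 24.0], [649.7, 401.1, 24.0], [733.1, 284.2, 24.0], [730.4, 419.3, 24.0]]
```

Call:
{"op": "apply_moves", "data": {
  "rows": [
    [80,[0,0,50],0],
    [80,[-30,-20,90],0],
    [80,[-65,-50,110],0],
    [80,[-100,-80,110],0],
    [80,[-130,-110,110],0],
    [80,[-150,-145,110],0],
    [80,[-150,-150,110],0],
    [80,[-150,-150,110],0],
    [80,[-150,-150,110],0],
    [80,[-150,-150,110],0]
  ]
}}

```text
clock: 30.7
ee_pos: [0.4629, -0.0002, 0.2765]
orientation: [-0.008, 0.714, 0.005, 0.7]
ft_force: [0.4, 0.5, 0.4]
opening: 0.861
```

Run:
```python
from h import *
s=state();t=read_camera("top")[:,:,::-1].copy();sc=read_camera("scene")[:,:,::-1].copy();c=cam("top")
for p in [(.614,.149,.088),(.615,-.169,.088),(.369,.272,.064)]:
    g=proj("top",p,c)[0];print(g.round(),lid("top",t,g,c,z=p[2],rad=16))
cv2.imwrite("pics/fin.png",np.vstack([cv2.resize(t[120:320,100:500],(600,300)),cv2.resize(sc[160:360,140:520],(600,300))]))
```

```text
t 30.7 tcp [ 4.629e+02 -2.000e-01  2.765e+02] tool x [-0.019 -0.004 -1.   ] y [-0.019  1.    -0.004] z [ 1.     0.019 -0.019] F [0.4 0.5 0.4] op 80.1
[258. 197.] (array([609.1, 149.3]), 29.7)
[384. 197.] (array([ 609.3, -158.1]), 29.3)
[209. 295.] (array([369., 272.]), 28.6)
```

View pics/fin.png

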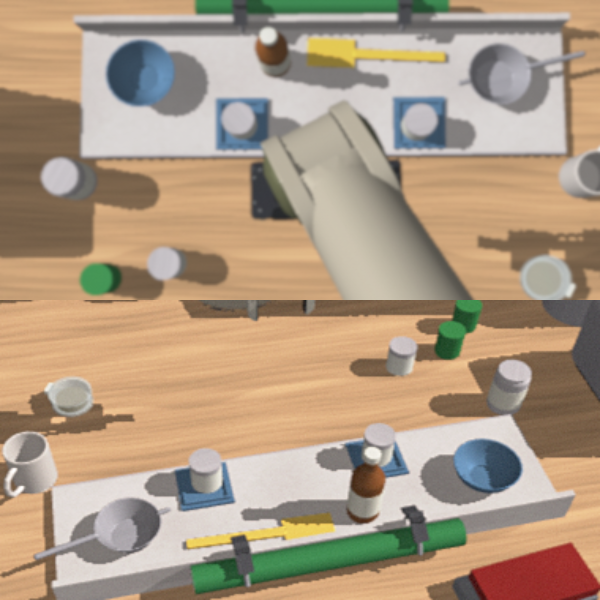

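The final picture shows both jars standing on face-up coasters with everything else in place. Jar B's top reading (-158) disagrees with the earlier wrist reading (-169), so I check it.

Run:
```python
from h import *
t=read_camera("top")[:,:,::-1].copy();sc=read_camera("scene")[:,:,::-1].copy()
for z,p in[("B",(.615,-.165,.088)),("A",(.613,.149,.088))]:
  for n,im in(("top",t),("scene",sc)):
    c=cam(n);g=proj(n,p,c)[0];x,y=(g-28).astype(int)
    u=cv2.resize(im[y:y+56,x:x+56],None,fx=4,fy=4,interpolation=cv2.INTER_CUBIC)
    hs=cv2.cvtColor(u,cv2.COLOR_BGR2HSV)
    b=((hs[...,0]>95)&(hs[...,0]<125)&(hs[...,1]>80)).astype(np.uint8)
    q=cv2.convexHull(cv2.findNonZero(b)); (r0)=cv2.minAreaRect(q)[0]
    h=cv2.HoughCircles(cv2.GaussianBlur(cv2.cvtColor(u,cv2.COLOR_BGR2GRAY),(0,0),2),cv2.HOUGH_GRADIENT,1,200,param1=60,param2=12,minRadius=34,maxRadius=52)
    f=lambda a,zz:(ray(n,np.array(a)/4+[x,y],zz,c)[0]*1000).round(1)
    print(z,n,"coaster",f(r0,.024),"lid",None if h is None else (f(h[0][0][:2],.088),h[0][0][2]))
```

```text
B top coaster [ 614.7 -165.9   24. ] lid (array([ 609.3, -159.4,   88. ]), np.float32(44.6))
B scene coaster [ 623.5 -162.2   24. ] lid (array([ 649.2, -159.4,   88. ]), np.float32(45.2))
A top coaster [612.  147.8  24. ] lid (array([610.4, 148.3,  88. ]), np.float32(44.0))
A scene coaster [621.5 150.4  24. ] lid (array([642.5, 137.3,  88. ]), np.float32(50.3))
```

Call:
{"op": "apply_moves", "data": {
  "rows": [
    [80,[40,-45,0],0],
    [80,[75,-85,0],0],
    [80,[110,-125,0],0],
    [80,[140,-160,0],0],
    [80,[150,-169,0],0],
    [80,[150,-169,0],0],
    [80,[150,-169,0],0],
    [80,[150,-169,0],0]
  ]
}}

```text
clock: 31.7
ee_pos: [0.612, -0.1681, 0.2767]
orientation: [-0.009, 0.714, 0.006, 0.7]
ft_force: [0.0, 0.4, 1.1]
opening: 0.861
```

Run:
```python
from h import *
s=state();c=cam("wrist",s);w=read_camera("wrist")[:,:,::-1].copy();cv2.imwrite("pics/w15.png",w)
hs=cv2.cvtColor(w,cv2.COLOR_BGR2HSV);b=((hs[...,0]>95)&(hs[...,0]<125)&(hs[...,1]>80)).astype(np.uint8)
for p in [(.615,-.166,.088),(.613,.149,.088)]:
    g=proj("wrist",p,c)[0].astype(int); 
    if not(60<g[0]<580): continue
    x,y=g-60; k=b[y:y+120,x:x+120]; q=cv2.boundingRect(k);qq=[(x+q[0],y+q[1]),(x+q[0]+q[2],y+q[1]+q[3])]
    P=ray("wrist",qq,.024,c)*1000
    gr=cv2.medianBlur(cv2.cvtColor(w[y:y+120,x:x+120],cv2.COLOR_BGR2GRAY),3)
    h=cv2.HoughCircles(gr,cv2.HOUGH_GRADIENT,1,100,param1=100,param2=12,minRadius=24,maxRadius=40)
    print(g,"coaster",P.round(1).tolist(),P.mean(0).round(1),"lid",h,ray("wrist",h[0][:1,:2]+[x,y],.088,c)*1000,lid("wrist",w,g,c,z=.088,rad=40))
```

```text
t 31.7 tcp [ 612.  -168.1  276.7] tool x [-0.019 -0.005 -1.   ] y [-0.021  1.    -0.004] z [ 1.     0.021 -0.019] F [0.  0.4 1.1] op 80.1
[321 213] coaster [[571.2, -210.3, 24.0], [662.5, -114.1, 24.0]] [ 616.9 -162.2   24. ] lid [[[68.5 53.5 31.6]]] [[ 608.58339986 -158.94086388   88.        ]] (array([ 610.8, -158.7]), 27.3)
```

Wrist view confirms jar B was nudged about 10 mm (now near (609,-159)) since I placed it. It is still inside the bead, but off-centre. I measure the coaster cleanly, then re-centre the jar.

Run:
```python
from h import *
s=state();c=cam("wrist",s);w=cv2.imread("pics/w15.png")
hs=cv2.cvtColor(w,cv2.COLOR_BGR2HSV);b=((hs[...,0]>95)&(hs[...,0]<125)&(hs[...,1]>80)).astype(np.uint8)
n,l,st,ce=cv2.connectedComponentsWithStats(b[150:290,240:400]);k=1+np.argmax(st[1:,4])
q=cv2.findNonZero((l==k).astype(np.uint8))+np.array([240,150]);r=cv2.minAreaRect(q);P=ray("wrist",cv2.boxPoints(r),.024,c)*1000
print(P.round(1).tolist(),P.mean(0).round(1),r[2])
```

```text
t 31.75 tcp [ 612.  -168.2  276.9] tool x [-0.019 -0.005 -1.   ] y [-0.021  1.    -0.005] z [ 1.     0.021 -0.019] F [ 0.1  0.5 -0.2] op 80.0
[[663.1, -212.5, 24.0], [571.2, -210.5, 24.0], [570.7, -120.1, 24.0], [662.6, -116.6, 24.0]] [ 616.9 -164.9   24. ] 0.8680514097213745
```

Call:
{"op": "apply_moves", "data": {
  "rows": [
    [80,[-2,9,-45],0],
    [80,[-2,9,-90],0],
    [80,[-2,9,-135],0],
    [80,[-2,9,-170],0],
    [80,[-2,9,-200],0],
    [80,[-2,9,-220],0],
    [80,[-2,9,-230],0],
    [80,[-2,9,-230],0],
    [62,[-2,9,-230],0],
    [54,[-2,9,-230],0],
    [45,[-2,9,-230],0],
    [45,[-2,9,-230],0]
  ]
}}

```text
clock: 32.95
ee_pos: [0.6104, -0.1593, 0.0478]
orientation: [-0.009, 0.713, 0.005, 0.701]
ft_force: [-0.3, -0.5, 5.2]
opening: 0.581
```

Call:
{"op": "apply_moves", "data": {
  "rows": [
    [45,[0,0,0],0],
    [45,[0,0,0],0],
    [45,[0,0,0],0]
  ]
}}

```text
clock: 33.25
ee_pos: [0.6103, -0.1595, 0.0478]
orientation: [-0.009, 0.713, 0.005, 0.701]
ft_force: [-0.7, -0.7, 0.6]
opening: 0.576
```

Gripped. Lift slightly, shift, set down, release.

Call:
{"op": "apply_moves", "data": {
  "rows": [
    [45,[0,0,6],0],
    [45,[0,0,14],0],
    [45,[3,-3,14],0],
    [45,[7,-6,14],0],
    [45,[7,-6,14],0],
    [45,[7,-6,14],0],
    [45,[7,-6,8],0],
    [45,[7,-6,3],0],
    [45,[7,-6,0],0],
    [45,[7,-6,-1],0],
    [45,[7,-6,-1],0]
  ]
}}

```text
clock: 34.35
ee_pos: [0.617, -0.1653, 0.0477]
orientation: [-0.009, 0.714, 0.005, 0.7]
ft_force: [-5.5, -0.1, 13.3]
opening: 0.58
```

Call:
{"op": "apply_moves", "data": {
  "rows": [
    [45,[0,0,0],0],
    [58,[0,0,0],0],
    [70,[0,0,0],0],
    [80,[0,0,0],0],
    [80,[0,0,0],0],
    [80,[0,0,20],0],
    [80,[0,0,60],0],
    [80,[0,0,100],0],
    [80,[0,0,145],0],
    [80,[0,0,190],0],
    [80,[0,0,230],0],
    [80,[0,0,230],0]
  ]
}}

```text
clock: 35.55
ee_pos: [0.6194, -0.1649, 0.2835]
orientation: [-0.01, 0.711, 0.004, 0.703]
ft_force: [0.8, 0.3, 0.2]
opening: 0.859
```

Run:
```python
from h import *
s=state();c=cam("wrist",s);w=read_camera("wrist")[:,:,::-1].copy();cv2.imwrite("pics/w16.png",w)
hs=cv2.cvtColor(w,cv2.COLOR_BGR2HSV);b=((hs[...,0]>95)&(hs[...,0]<125)&(hs[...,1]>80)).astype(np.uint8)
n,l,st,ce=cv2.connectedComponentsWithStats(b[150:290,240:400]);k=1+np.argmax(st[1:,4])
q=cv2.findNonZero((l==k).astype(np.uint8))+np.array([240,150]);r=cv2.minAreaRect(q);P=ray("wrist",cv2.boxPoints(r),.024,c)*1000
print(P.mean(0).round(1),r)
g=proj("wrist",[.616,-.165,.088],c)[0];print(lid("wrist",w,g,c,z=.088,rad=40))
t=read_camera("top")[:,:,::-1].copy();cv2.imwrite("pics/t16.png",t);ct=cam("top")
for p in [(.613,.149,.088),(.369,.272,.064)]: print(lid("top",t,proj("top",p,ct)[0],ct,z=p[2],rad=16))
```

```text
t 35.55 tcp [ 619.4 -164.9  283.5] tool x [-0.01  -0.008 -1.   ] y [-0.02   1.    -0.008] z [ 1.    0.02 -0.01] F [0.8 0.3 0.2] op 79.9
[ 618.3 -164.5   24. ] ((320.5, 191.5), (83.0, 87.0), 90.0)
(array([ 620.5, -165.8]), 33.7)
(array([610.1, 149.4]), 28.9)
(array([369., 272.]), 28.6)
```

Run:
```python
from h import *
print(hand_in())
```

```text
the job is handed in; nothing more can be done
None
```

Both coasters that were there (only two) are now face up and wholly on the shelf, each with a jar standing inside its bead. I handed the job in at about 36 s; no verdict is reported.

- **Coasters:** I pushed each one to the shelf's front wall, tipped it up and over the edge with two fingers, and slid it in. They measured square to the edge, with centres 53 mm behind it (42 mm is required).
- **Jars:** I used jar2 and jar0. The third jar never moved, and the green look-alikes were left alone.
- **Jar nudge:** A check after placing jar2 showed it about 10 mm off where I had set it down. It was most likely the announced nudge, as the arm was not near it. It was still inside the bead; I re-gripped it, lifted it about 14 mm and re-centred it.
- **Last checks:** Each jar axis was about 3 mm from its coaster's centre, against a 13 mm limit. The last picture, taken before the re-grip, showed the bystanders in place.
- **Readings that disagreed:** Circle fits in the scene camera were 20–40 mm off, so I ignored them. Some lid masks fitted 2–5 mm too large, including jar2's final one. I relied on the wrist and top views, which agreed within about 2–5 mm.

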